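# Reset a coffee grinder's adjusting collar to its factory line and lock it

### The arm

A 6-joint arm with a two-finger parallel gripper is mounted at the origin on a cart in front of the work surface, level with it; the furniture and walls round the work are solid. World frame = base frame: x ahead of the robot, y to its left, z up, the work surface at z = 0. Lengths are in m, angles in rad, forces in N, time in s.
With the tool pointing down it reaches from about 0.35 to 0.85 m from the base axis. Payload 8.1 kg.
Tool frame: the origin (TCP) lies at the centre of the arm's flange, where the gripper is bolted on; the fingertips stand 186 mm ahead of it and the grasp point (between the pads) lies 167 mm ahead of it; z points along the fingers, y is the line along which they close (so a half turn about z gives the same grasp; the last joint's range is limited). The gripper opens to 93 mm and grips with 3 to 60 N. Pads are 15 mm wide; open, the fingers measure 128 mm over their backs; the gripper's body (75 mm by 188 mm) begins 65 mm behind the grasp point.
Start: joints at [1.164, 0.13, 1.488, -0, 1.523, -0.085], TCP at [0.19, 0.569, 0.405] pointing down, gripper open.
Joint ranges: [-2.96, 2.96], [-0.89, 2.26], [0.02, 2.5], [-1.34, 4.48], [0, 2.73], [-2.66, 2.66]. Speed limits (rad/s): [2.39, 2.39, 2.79, 3.14, 3.14, 3.14].

### API

Orientations are given as a rotation vector (axis times angle).
In Python, from plant import read_state, read_camera, camera_params, robot gives the robot as it stands.
- The arm moves only by the tool carry_out, never from a script. Its argument "targets" is a list of rows, each an object of numbers: "hand": the opening in per cent of the stroke, from 0 (shut) to 100 (fully open); "x", "y", "z": the shift along the tool's x, y, z in m; "ax", "ay", "az": the turn, a rotation vector about the tool's x, y, z in rad. In form: [{"hand": .., "x": .., "y": .., "z": .., "ax": .., "ay": .., "az": ..}, ...]. A call has 1 to 8 rows; each row is the pose to reach, as a shift and turn from the pose commanded when the call began, along the tool's axes at that moment; what a row does not reach only later rows make up. A row lasts 1/8 s, in which the tool goes at most 62.5 mm and 10.7 degrees, less where a joint would pass 70% of its speed; a pose out of reach is approached as far as the arm can. A call with a gripper value outside its range is refused whole. The fingers move at their own pace and stop on an object; "newtons" is the grip in N (left out, the last holds). Time passes only in rows, so rows that repeat a pose let the fingers close. It gives the time, the measured TCP pose, the force, the opening and the grip force at its end, in the units of the state.
- read_state(): the state, without advancing time (a new reading comes with each control period).
- read_camera(name): name is "scene" or "top" or "wrist"; returns (picture, depth): 480x640x3 uint8, blue, green, red; 480x640 float32, m along the optical axis (not along the pixel's ray), 0 where there is no reading.
- camera_params(name): a dict with "fx", "fy", "cx", "cy" (pixels), "position" and "rotation" of the camera in the world. Camera axes: x right, y up, looking along -z (the intrinsics and any distortion apply to the point x, -y, -z); pixel columns grow to the right and rows downward; lengths in m; the calibration is good to about 2 mm. A picture is of the moment at which its call begins: read the wrist's pose just before it. camera_params takes no time and is no camera call; for the wrist camera it gives the pose at the moment of the call.
- robot.close_job(): hands the job in; it is judged then, once.
The state is a dict: "t": time; "q": joint angles; "dq": joint speeds; "joint_torque": joint torques, N m; "tool_pos": TCP position; "orientation": TCP orientation; "force": force on the tool from outside, world axes, zero at the start; "wrist_torque": the same for the moment, N m; "opening": finger opening in m; "gripper_force": force on a finger pad.
Only numpy, scipy, OpenCV 4.12 (cv2) and the standard library are available. Lean on these libraries where they do the work, as an engineer would, in place of code of your own. Each camera call takes 0.05 s, during which the arm holds its last target. There are 200 camera calls.

### The job

Set the grinder that was taken out of the coffee machine back to its factory grind: push the finger tab of the black collar round until the white index mark lines up with the long line of the scale, then push the lock lever in until its nose is fully home between the lobes of the collar. Only push with the fingertips: grip and lift nothing and force nothing. The grinder stays standing where it is, and the things lying round it stay where they are.

Things in the scene. Friction and masses are not known exactly. Their poses are not given: they have to be found in the camera images.
- grinder: Grinder unit, 2.2 kg, loose on rubber feet. Origin on the collar's vertical axis at table height, z up. Black housing 126 x 122 mm, 39 mm high; round aluminium flange on it, radius 74, top 54 mm high. Motor sticks out to x = 135 mm, chute to y = -86 mm (grinder frame). Collar and lever stay where left. Some 15 N sideways slides the unit. No pose while it is touched.
- grind_collar (a joint): Angle (rad) of the black collar about the grinder's axis, anticlockwise from above; 0 = index mark exactly at the long line (the grinder's -x side). Range -0.30 to 1.70; starts at 0.6 to 1.5, so it must turn clockwise. Needs 0.11 N m (about 3 N at the tab). Ring, outer radius 50 mm, top 67 mm high, with 18 round rim lobes 20 degrees apart.
- collar_tab (a point): Middle of the finger tab, an upright steel fin on the collar at radius 34 mm, 78 mm high, in line with the index mark. 9 mm thick along the turning direction, 16 mm long radially (radius 26 to 42 mm), from 67 to 89 mm high. Nothing else on the collar rises over 69 mm.
- index_mark (a point): Outer end of the collar's white index line (3 mm wide, 7 mm long on the rim and down its side; the steel tab stands right behind it): radius 50 mm, 67 mm high.
- long_line (a point): Middle of the long (target) scale line on the flange top: radius 62 mm, 54 mm high, at the grinder's -x side. The scale is a row of black lines 20 degrees apart that start 52 mm from the axis; the long one is 19 mm, the others 8 mm.
- lock_lever (a joint): Angle (rad) of the steel lock lever: 0 = home, more = swung out (clockwise from above), up to 0.42; starts open, 0.34 to 0.42. Its 7 mm round nose fits the 8 mm gap between two lobes. With the collar within 6 degrees of a line, closing pulls it true; midway between lines the nose lands on a lobe and the lever stops at about 0.2. Home, it holds the collar. Needs 0.12 N m (1.5 N at the knob).
- lever_pivot (a point): The lever's vertical pivot, on the flange top (54 mm high) at x = 38, y = 50 mm in the grinder's frame. The lever arm's top is 61 to 64 mm high, the pivot head's 70 mm.
- lever_knob (a point): The lever's upright black knob, 15 mm across, from 57 to 90 mm high, 83 mm from the pivot; this point is on its axis, 80 mm high. In the grinder's frame it is at x = -44, y = 64 mm when home, about x = -32, y = 95 mm when open: push it towards the collar to lock.
- screw_bowl: Bystander: round steel dish with screws, 74 mm across, 18 mm high, on the table at the grinder's -y side; origin under its centre.
- gear_wheel: Bystander: white nylon gear, 43 mm across, 13 mm high, on the table in front of the grinder; origin under its centre.
- marker: Bystander: black marker pen, 134 mm long along its y, 17 mm high, on the table in front of the grinder; origin under its centre.
- driver_fine: Bystander: fine screwdriver with orange-yellow handle, 135 mm long along its y, 13 mm high, on the table at the grinder's +y side; origin under its centre.
- cleaning_brush: Bystander: flat brush, 164 mm long along its y, 10 mm high, on the table to the right of the work; origin under its centre.

How it is judged:
By the outcome, as a careful person would: the job done as asked, in the order asked, and still so for the second after the job is handed in, with the robot touching nothing.
It also fails if it takes over 48 s, if anything falls off the work surface, if the arm or the gripper's body presses on something with over 40 N, if the wrist force passes 120 N, or if a joint passes its speed limit or range.

## Working session

There is one attempt and no reset: what is moved stays moved. The work goes in short steps, Python scripts to look and compute and a tool call to move; the robot and the scene stay as the last step left them, time stands still between calls to the robot, and variables do not carry over. Pictures are saved under pics/ and viewed, at most 12 in all, crops included, and the job is handed in when it is done.

Besides the shell and the picture viewer there is one more tool, called after "Emit:" by a JSON object that holds its "op" and its "data". carry_out: Moves the arm, as the interface text tells. Its arguments: {"type":"object","properties":{"targets":{"type":"array","items":{"type":"object","properties":{"hand":{"type":"number"},"x":{"type":"number"},"y":{"type":"number"},"z":{"type":"number"},"ax":{"type":"number"},"ay":{"type":"number"},"az":{"type":"number"}}}},"newtons":{"type":"number"}},"required":["targets"]}

```bash
ls; mkdir -p pics; python3 - <<'E'
from plant import *
import cv2,numpy as np
s=read_state();print(s['t'],s['tool_pos'],s['orientation'],s['opening'])
for n in('top','scene'):
    p,d=read_camera(n);cv2.imwrite(f'pics/{n}0.png',p);np.save(f'{n}0.npy',d);print(n,camera_params(n))
E
```

```text
pics
0.0 [0.18963798 0.56899279 0.40368011] [-5.03189144e-01 -3.10057755e+00  2.84517552e-03] 0.09287376869628385
top {'fx': 486.6707112558012, 'fy': 486.6707112558012, 'cx': 323.35554756178743, 'cy': 239.2186102448519, 'position': array([ 0.36580636, -0.00926636,  1.06649514]), 'rotation': array([ 0.1395344 , -0.16136813, -1.56944102])}
scene {'fx': 498.9645429269592, 'fy': 498.9645429269592, 'cx': 317.00187467264976, 'cy': 241.7423232267706, 'position': array([0.17509666, 0.50344336, 0.86099707]), 'rotation': array([ 0.28424663, -0.88536806, -2.35505981])}
```

View pics/top0.png

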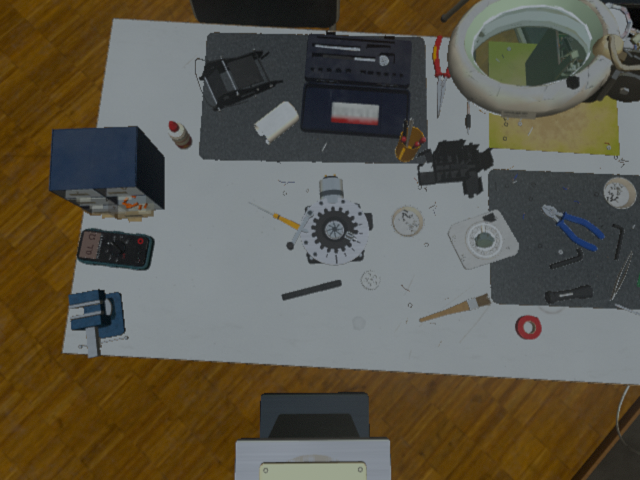

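View pics/scene0.png

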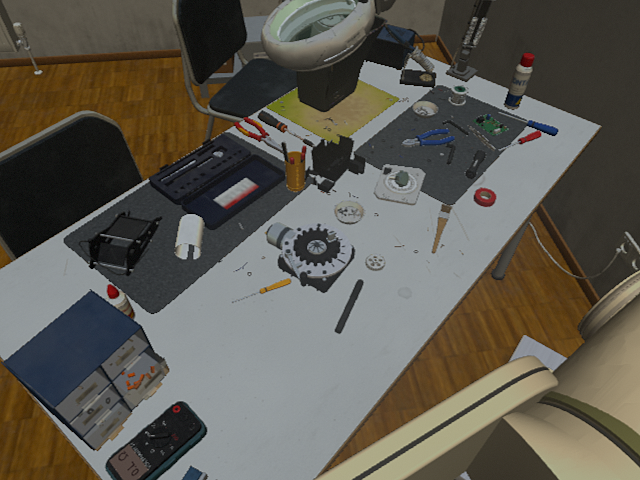

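The top view shows the grinder at about (335,230), with its motor up (+x) and the lever knob near (291,245). I'll enlarge that area and write a ray helper.

```bash
cat > h.py <<'E'
from plant import *
import cv2,numpy as np
from scipy.spatial.transform import Rotation as R
def ray(c,u,v,z):
    d=R.from_rotvec(c['rotation']).apply([(u-c['cx'])/c['fx'],-(v-c['cy'])/c['fy'],-1.])
    p=np.array(c['position']);return p+d*(z-p[2])/d[2]
def proj(c,P):
    p=R.from_rotvec(c['rotation']).inv().apply(np.atleast_2d(P)-c['position'])
    return np.c_[c['cx']+c['fx']*p[:,0]/-p[:,2],c['cy']-c['fy']*p[:,1]/-p[:,2]]
def tool():
    s=read_state();return s,R.from_rotvec(s['orientation'])
def delta(P,yaw=None):
    """tool shift to put TCP at P; optional yaw of tool y axis"""
    s,r=tool();return r.inv().apply(np.array(P)-s['tool_pos'])
E
python3 - <<'E'
from h import *
p=cv2.imread('pics/top0.png')
cv2.imwrite('pics/crop0.png',cv2.resize(p[165:285,240:400],None,fx=5,fy=5,interpolation=cv2.INTER_CUBIC))
c=camera_params('top')
print(ray(c,335,230,.067),ray(c,291,245,.09))
print(delta([.2,0,.4]),R.from_rotvec(read_state()['orientation']).as_matrix().round(3))
w=camera_params('wrist');s,r=tool();print(w,r.inv().apply(w['position']-s['tool_pos']))
E
```

```text
[ 0.57924174 -0.04827431  0.067     ] [0.54329455 0.04261627 0.09      ]
[-0.18978259 -0.53652819  0.00466624] [[-0.949  0.316 -0.001]
 [ 0.316  0.949 -0.002]
 [ 0.    -0.002 -1.   ]]
{'fx': 418.4810829018787, 'fy': 418.4810829018787, 'cx': 323.34833286355405, 'cy': 238.80621430533589, 'position': array([0.12149621, 0.59113777, 0.38340936]), 'rotation': array([-0.22757338, -0.16168665,  1.24008071])} [ 0.07166499 -0.00054337  0.02039478]
```

View pics/crop0.png

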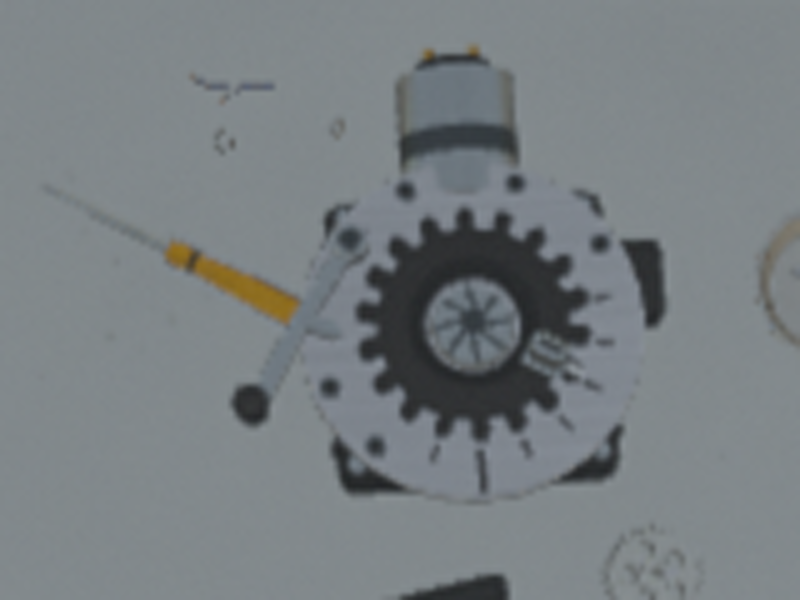

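```bash
python3 - <<'E'
from h import *
c=camera_params('top')
f=lambda u,v,z: ray(c,240+(u-2)/5,165+(v-2)/5,z)
C=f(472,333,.054);L=f(483,470,.054);print('flange c',C,'line',L,'knob',f(251,405,.09),'pivot',f(349,238,.07),'tab top',f(553,350,.089),'collar',f(473,323,.067))
w=camera_params('wrist');s,r=tool();print('look in tool',r.inv().apply(R.from_rotvec(w['rotation']).apply([0,0,-1])))
lk=R.from_rotvec(w['rotation']).apply([0,0,-1]);t=(w['position'][2]-.06)/-lk[2]
print('hit offset from tcp in tool',r.inv().apply(w['position']+t*lk-s['tool_pos']))
h=w['position']+t*lk-s['tool_pos'];T=s['tool_pos']+C-(s['tool_pos']+h);T[2]=s['tool_pos'][2];print('TCP tgt',T+[0,0,0],delta([C[0]-h[0],C[1]-h[1],.404]))
E
```

```text
flange c [ 0.57941351 -0.04662844  0.054     ] line [ 0.52049441 -0.05070629  0.054     ] knob [0.54205922 0.04504937 0.09      ] pivot [0.617085   0.00544972 0.07      ] tab top [ 0.56482293 -0.07851679  0.089     ] collar [ 0.58096424 -0.04660942  0.067     ]
look in tool [-2.58655416e-01 -3.02870031e-04  9.65969608e-01]
hit offset from tcp in tool [-0.01493032 -0.00064476  0.34379199]
TCP tgt [ 0.56568453 -0.0407623   0.40379262] [-5.49585139e-01 -4.59538754e-01  4.83756334e-04]
```

Emit:
{"op": "carry_out", "data": {"targets": [{"hand": 0,"x": -0.045,"y": -0.038,"z": 0},{"hand": 0,"x": -0.092,"y": -0.077,"z": 0},{"hand": 0,"x": -0.138,"y": -0.115,"z": 0},{"hand": 0,"x": -0.184,"y": -0.154,"z": 0},{"hand": 0,"x": -0.23,"y": -0.192,"z": 0},{"hand": 0,"x": -0.276,"y": -0.23,"z": 0},{"hand": 0,"x": -0.322,"y": -0.269,"z": 0},{"hand": 0,"x": -0.368,"y": -0.307,"z": 0}], "newtons": 5}}

```text
schema error: expected keys hand, x, y, z, ax, ay, az
```

Emit:
{"op": "carry_out", "data": {"targets": [{"hand": 0,"x": -0.046,"y": -0.038,"z": 0},{"hand": 0,"x": -0.092,"y": -0.077,"z": 0},{"hand": 0,"x": -0.138,"y": -0.115,"z": 0},{"hand": 0,"x": -0.181,"y": -0.152,"z": 0},{"hand": 0,"x": -0.181,"y": -0.152,"z": 0},{"hand": 0,"x": -0.181,"y": -0.152,"z": 0}]}}

```text
schema error: expected keys hand, x, y, z, ax, ay, az
```

```bash
python3 - <<'E'
from h import *
s=read_state();print(s['t'],s['tool_pos'],s['orientation'],s['opening'],s['q'],s['force'])
w=camera_params('wrist');p,d=read_camera('wrist');cv2.imwrite('pics/w1.png',p);np.save('w1.npy',d)
import pickle;pickle.dump(w,open('w1.pkl','wb'))
E
```

```text
0.1 [0.18966743 0.56901718 0.40379262] [-5.03278024e-01 -3.10059707e+00  2.56810066e-03] 0.09298733635037423 [ 1.16358595e+00  1.31100484e-01  1.48915328e+00  3.73734012e-06
  1.52302583e+00 -8.53843456e-02] [0.40244335 0.39536618 0.76890556]
```

View pics/w1.png

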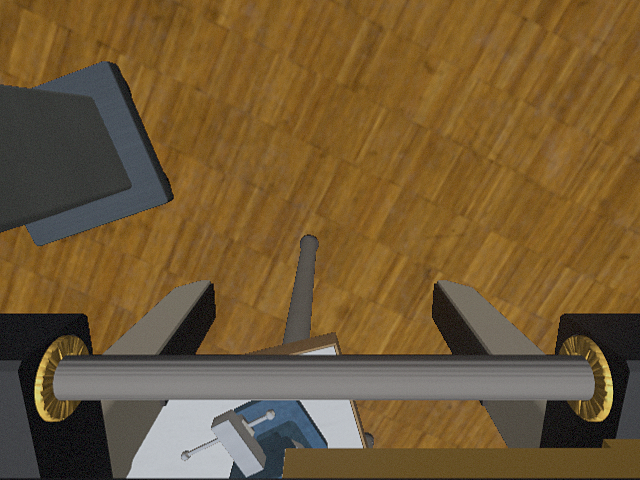

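The two moves were refused because every key is required. The picture shows only floor, with the fingertips at about (205,285) and (440,285). I'll resend with full rows and go 70 mm further so the fingers don't cover the grinder.

Emit:
{"op": "carry_out", "data": {"targets": [{"hand": 0,"x": -0.048,"y": -0.036,"z": 0,"ax": 0,"ay": 0,"az": 0},{"hand": 0,"x": -0.096,"y": -0.071,"z": 0,"ax": 0,"ay": 0,"az": 0},{"hand": 0,"x": -0.144,"y": -0.107,"z": 0,"ax": 0,"ay": 0,"az": 0},{"hand": 0,"x": -0.192,"y": -0.142,"z": 0,"ax": 0,"ay": 0,"az": 0},{"hand": 0,"x": -0.24,"y": -0.178,"z": 0,"ax": 0,"ay": 0,"az": 0},{"hand": 0,"x": -0.288,"y": -0.213,"z": 0,"ax": 0,"ay": 0,"az": 0},{"hand": 0,"x": -0.336,"y": -0.249,"z": 0,"ax": 0,"ay": 0,"az": 0},{"hand": 0,"x": -0.384,"y": -0.284,"z": 0,"ax": 0,"ay": 0,"az": 0}], "newtons": 5}}

```text
t: 1.15
tool_pos: [0.4649, 0.1765, 0.4047]
orientation: [0.503, 3.101, 0.0]
force: [-0.1, 0.6, 0.3]
opening: 0.0176
gripper_force: 0.0
```

Emit:
{"op": "carry_out", "data": {"targets": [{"hand": 0,"x": -0.048,"y": -0.036,"z": 0,"ax": 0,"ay": 0,"az": 0},{"hand": 0,"x": -0.096,"y": -0.071,"z": 0,"ax": 0,"ay": 0,"az": 0},{"hand": 0,"x": -0.144,"y": -0.107,"z": 0,"ax": 0,"ay": 0,"az": 0},{"hand": 0,"x": -0.192,"y": -0.142,"z": 0,"ax": 0,"ay": 0,"az": 0},{"hand": 0,"x": -0.236,"y": -0.175,"z": 0,"ax": 0,"ay": 0,"az": 0},{"hand": 0,"x": -0.236,"y": -0.175,"z": 0,"ax": 0,"ay": 0,"az": 0},{"hand": 0,"x": -0.236,"y": -0.175,"z": 0,"ax": 0,"ay": 0,"az": 0}]}}

```text
t: 2.02
tool_pos: [0.6326, -0.0622, 0.4041]
orientation: [-0.504, -3.099, -0.001]
force: [0.1, -0.4, -0.5]
opening: 0.0005
gripper_force: 0.0
```

```bash
python3 - <<'E'
from h import *
s=read_state();print(s['t'],s['tool_pos'],s['orientation'],s['opening'],s['q'],s['force'])
w=camera_params('wrist');p,d=read_camera('wrist');cv2.imwrite('pics/w2.png',p);np.save('w2.npy',d)
import pickle;pickle.dump(w,open('w2.pkl','wb'))
E
```

```text
2.025 [ 0.63257017 -0.06224046  0.40406169] [-5.03949280e-01 -3.09945361e+00 -6.82322997e-04] 0.0004721867117987684 [-1.78838879e-01  2.27164468e-01  1.38112210e+00  4.09407481e-04
  1.53475046e+00 -1.42728535e+00] [ 0.07042    -0.4178107  -0.50466273]
```

View pics/w2.png

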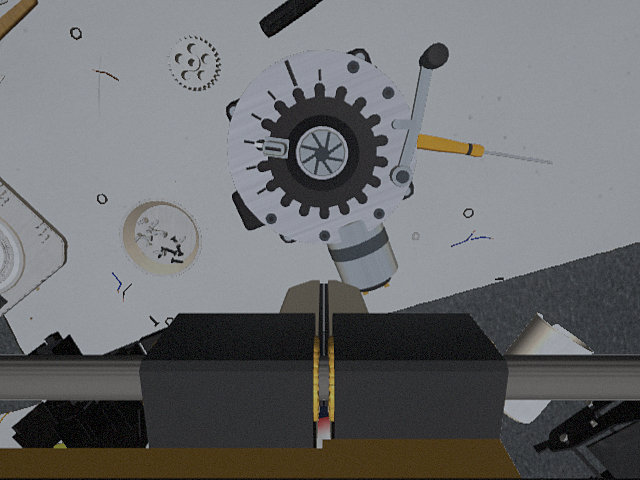

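The wrist view shows the collar centre at about (322,152), the tab at (275,147), the long line from (287,61) to (297,87), the knob top at (434,55) and the pivot at (401,176).

```bash
cat > m.py <<'E'
from h import *
def measure(p,w,knob=None,pivot=None,g=(322,152)):
    gray=cv2.cvtColor(p,cv2.COLOR_BGR2GRAY)
    m=np.zeros_like(gray);cv2.circle(m,g,80,255,-1)
    dark=cv2.bitwise_and(cv2.inRange(gray,0,75),m)
    n,l,st,_=cv2.connectedComponentsWithStats(dark)
    k=1+np.argmax(st[1:,4]);(u,v),r=cv2.minEnclosingCircle(np.argwhere(l==k)[:,::-1].astype(np.float32))
    return ray(w,u,v,.065),(u,v,r)
E
python3 - <<'E'
from m import *;import pickle
w=pickle.load(open('w2.pkl','rb'));p=cv2.imread('pics/w2.png')
C,q=measure(p,w);print('C',C,q)
a,b=ray(w,297,87,.054),ray(w,287,61,.054);print('line',a,b,np.hypot(*(a-C)[:2]),np.hypot(*(b-C)[:2]))
dl=(b-C)[:2];yaw=np.arctan2(-dl[1],-dl[0])
print('yaw centre',yaw,'yaw along',np.arctan2(*(a-b)[[1,0]]))
Rz=lambda P:(R.from_euler('z',-yaw).apply(P-C)*1000).round(1)
for n,u,v,z in[('tabtop',273,147,.089),('mark',257,147,.067),('knob',434,55,.09),('pivot',401,176,.07)]:
    P=ray(w,u,v,z);g=Rz(P);print(n,P.round(4),g,'ang',np.arctan2(-g[1],-g[0]))
print(proj(w,[[*C[:2],0.067]]))
cr=p[40:250,220:450];cv2.imwrite('pics/cr2.png',cv2.resize(cr,None,fx=2.8,fy=2.8,interpolation=cv2.INTER_CUBIC))
E
```

```text
C [ 0.58117274 -0.05011787  0.065     ] (317.5860290527344, 153.84408569335938, 72.13783264160156)
line [ 0.53067187 -0.04927886  0.054     ] [ 0.51139359 -0.05022559  0.054     ] 0.050507835060438246 0.0697792276258893
yaw centre 0.0015437078797099803 yaw along 0.04906930456746561
tabtop [ 0.5658 -0.077   0.089 ] [-15.5 -26.8  24. ] ang 1.0464419263093019
mark [ 0.5621 -0.091   0.067 ] [-19.1 -40.8   2. ] ang 1.132962247894586
knob [0.5442 0.0428 0.09  ] [-36.8  92.9  25. ] ang -1.1936350403463787
pivot [0.6161 0.0038 0.07  ] [35.  53.9  5. ] ang -2.1467149264132495
[[317.55099256 154.00834299]]
```

View pics/cr2.png

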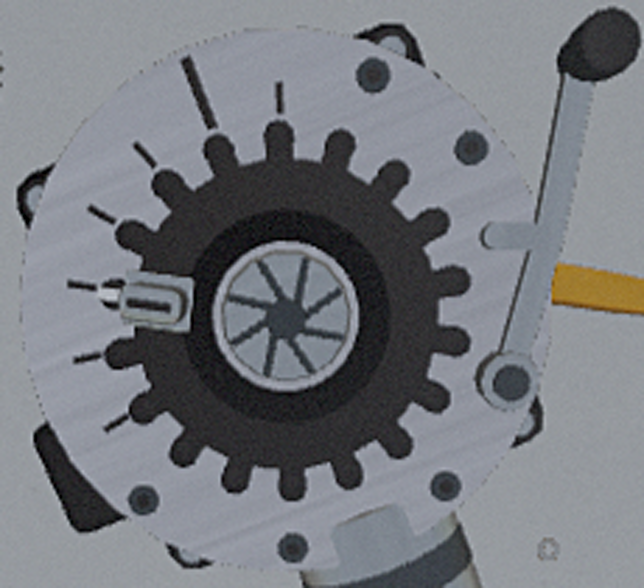

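```bash
python3 - <<'E'
from m import *;import pickle
w=pickle.load(open('w2.pkl','rb'))
f=lambda u,v,z: ray(w,220+(u-1)/2.8,40+(v-1)/2.8,z)
C=f(287,310,.067);a,b=f(212,127,.054),f(187,58,.054);yaw=np.arctan2(*(C-b)[[1,0]])
print(C,'yaws',yaw,np.arctan2(*(C-a)[[1,0]]),np.hypot(*(b-C)[:2]))
for n,u,v,z in[('tabtop',155,303,.089),('mark',108,295,.067),('line3',82,287,.054),('knob',612,40,.09),('pivot',511,382,.07),('lobeL',103,355,.067),('lobeR',470,282,.067),('lobeB',292,502,.067),('lobeT',280,118,.067)]:
    P=f(u,v,z);g=(R.from_euler('z',-yaw).apply(P-C)*1000).round(1);print(n,P.round(4),g,np.hypot(*g[:2]).round(1),'ang',np.degrees(np.arctan2(-g[1],-g[0])))
E
```

```text
[ 0.57973959 -0.04603462  0.067     ] yaws 0.06434712179750077 0.0773047285215682 0.06903382651505331
tabtop [ 0.5667 -0.0759  0.089 ] [-14.9 -28.9  22. ] 32.5 ang 62.725683794927505
mark [ 0.561  -0.0896  0.067 ] [-21.5 -42.3   0. ] 47.5 ang 63.05694256700857
line3 [ 0.5566 -0.0976  0.054 ] [-26.4 -50.  -13. ] 56.5 ang 62.165946059449176
knob [0.5444 0.0455 0.09  ] [-29.3  93.6  23. ] 98.1 ang -72.61809590385612
pivot [0.6164 0.0046 0.07  ] [39.9 48.2  3. ] 62.6 ang -129.61798582589776
lobeL [ 0.5752 -0.0964  0.067 ] [ -7.7 -50.    0. ] 50.6 ang 81.24522701020076
lobeR [0.5882 0.0019 0.067 ] [11.6 47.3  0. ] 48.7 ang -103.77944139490839
lobeB [ 0.6294 -0.0613  0.067 ] [ 48.6 -18.4   0. ] 52.0 ang 159.26329301131656
lobeT [ 0.5338 -0.0325  0.067 ] [-44.9  16.5   0. ] 47.8 ang -20.17753689019377
```

```bash
cat >> h.py <<'E'
C=np.array([.580,-.047]);YAW=.05
def pose(phi,d,z,r=.034):
    t=np.radians(phi)
    g=r*np.array([-np.cos(t),-np.sin(t)])+d*np.array([np.sin(t),-np.cos(t)])
    return world(g,z,90+phi)
def world(g,z,dirdeg):
    c,s=np.cos(YAW),np.sin(YAW)
    P=[C[0]+c*g[0]-s*g[1],C[1]+s*g[0]+c*g[1],z+.186]
    a=np.radians(dirdeg)+YAW;return np.array(P),a
def rows(poses):
    s,r=tool();print('t',s['t'],'F',s['force'].round(1),s['tool_pos'].round(4),s['q'].round(2))
    for P,a in poses:
        X=np.array([np.cos(a),np.sin(a),0]);Z=np.array([0,0,-1.]);Rt=R.from_matrix(np.c_[X,np.cross(Z,X),Z])
        sh=r.inv().apply(P-s['tool_pos']);rv=(r.inv()*Rt).as_rotvec();print(*sh.round(4),'|',*rv.round(3))
E
python3 - <<'E'
from h import *
rows([pose(63,.022,.15),pose(63,.022,.074)])
E
```

```text
t 2.075 F [-0.6  0.8  0.2] [ 0.6324 -0.0616  0.4045] [-0.18  0.23  1.38  0.    1.53 -1.43]
0.0358 -0.0387 0.0685 | 0.0 -0.001 0.1
0.0357 -0.0388 0.1445 | 0.0 -0.001 0.1
```

Emit:
{"op": "carry_out", "data": {"targets": [{"hand": 0,"x": 0.018,"y": -0.019,"z": 0.03,"ax": 0,"ay": 0,"az": 0.05},{"hand": 0,"x": 0.036,"y": -0.039,"z": 0.068,"ax": 0,"ay": 0,"az": 0.1},{"hand": 0,"x": 0.036,"y": -0.039,"z": 0.1,"ax": 0,"ay": 0,"az": 0.1},{"hand": 0,"x": 0.036,"y": -0.039,"z": 0.125,"ax": 0,"ay": 0,"az": 0.1},{"hand": 0,"x": 0.036,"y": -0.039,"z": 0.137,"ax": 0,"ay": 0,"az": 0.1},{"hand": 0,"x": 0.036,"y": -0.039,"z": 0.1445,"ax": 0,"ay": 0,"az": 0.1},{"hand": 0,"x": 0.036,"y": -0.039,"z": 0.1445,"ax": 0,"ay": 0,"az": 0.1}]}}

```text
t: 2.95
tool_pos: [0.5864, -0.0875, 0.2606]
orientation: [0.657, 3.072, 0.0]
force: [0.1, 0.3, 0.1]
opening: 0.0004
gripper_force: 0.0
```

```bash
python3 - <<'E'
from h import *
rows([pose(63,.017,.074),pose(63,.012,.074)]+[pose(p,.012,.074) for p in (59,55,51,47,43,39)])
E
```

```text
t 2.95 F [0.1 0.3 0.1] [ 0.5864 -0.0875  0.2606] [-0.23  0.22  1.65  0.    1.26 -1.38]
0.0054 0.0004 0.0006 | 0.0 0.0 0.0
0.0104 0.0004 0.0006 | 0.0 0.0 0.0
0.0128 -0.0004 0.0006 | 0.0 0.0 0.07
0.0152 -0.001 0.0006 | 0.0 0.0 0.14
0.0177 -0.0014 0.0006 | 0.0 0.0 0.209
0.0202 -0.0016 0.0006 | 0.0 0.0 0.279
0.0227 -0.0017 0.0006 | 0.0 0.0 0.349
0.0253 -0.0016 0.0006 | 0.0 0.0 0.419
```

Emit:
{"op": "carry_out", "data": {"targets": [{"hand": 0,"x": 0.0054,"y": 0.0004,"z": 0.0006,"ax": 0,"ay": 0,"az": 0},{"hand": 0,"x": 0.0104,"y": 0.0004,"z": 0.0006,"ax": 0,"ay": 0,"az": 0},{"hand": 0,"x": 0.0128,"y": -0.0004,"z": 0.0006,"ax": 0,"ay": 0,"az": 0.07},{"hand": 0,"x": 0.0152,"y": -0.001,"z": 0.0006,"ax": 0,"ay": 0,"az": 0.14},{"hand": 0,"x": 0.0177,"y": -0.0014,"z": 0.0006,"ax": 0,"ay": 0,"az": 0.209},{"hand": 0,"x": 0.0202,"y": -0.0016,"z": 0.0006,"ax": 0,"ay": 0,"az": 0.279}]}}

```text
t: 3.7
tool_pos: [0.5676, -0.0813, 0.2606]
orientation: [1.081, 2.946, 0.001]
force: [5.1, -2.0, -2.4]
opening: 0.0005
gripper_force: 2.0
```

```bash
python3 - <<'E'
from h import *
rows([pose(p,.012,.074) for p in (43,39,35,31,27,23,19,15)])
E
```

```text
t 3.7 F [ 5.1 -2.  -2.4] [ 0.5676 -0.0813  0.2606] [-0.23  0.17  1.71  0.    1.25 -1.1 ]
0.003 -0.0006 0.0006 | 0.002 0.003 0.067
0.0055 -0.0012 0.0006 | 0.002 0.003 0.137
0.008 -0.0016 0.0006 | 0.002 0.003 0.207
0.0105 -0.0019 0.0006 | 0.002 0.003 0.276
0.013 -0.0019 0.0006 | 0.002 0.003 0.346
0.0155 -0.0018 0.0005 | 0.002 0.003 0.416
0.018 -0.0015 0.0005 | 0.002 0.002 0.486
0.0205 -0.0011 0.0005 | 0.002 0.002 0.556
```

Emit:
{"op": "carry_out", "data": {"targets": [{"hand": 0,"x": 0.0025,"y": -0.0006,"z": 0,"ax": 0,"ay": 0,"az": 0.07},{"hand": 0,"x": 0.005,"y": -0.0012,"z": 0,"ax": 0,"ay": 0,"az": 0.14},{"hand": 0,"x": 0.0075,"y": -0.0016,"z": 0,"ax": 0,"ay": 0,"az": 0.21},{"hand": 0,"x": 0.01,"y": -0.0019,"z": 0,"ax": 0,"ay": 0,"az": 0.28},{"hand": 0,"x": 0.0125,"y": -0.0019,"z": 0,"ax": 0,"ay": 0,"az": 0.346},{"hand": 0,"x": 0.015,"y": -0.0018,"z": 0,"ax": 0,"ay": 0,"az": 0.416},{"hand": 0,"x": 0.0175,"y": -0.0015,"z": 0,"ax": 0,"ay": 0,"az": 0.486}]}}

```text
t: 4.58
tool_pos: [0.5533, -0.0713, 0.2606]
orientation: [1.758, 2.6, 0.001]
force: [4.2, -2.4, -2.1]
opening: 0.0002
gripper_force: 1.9
```

```bash
python3 - <<'E'
from h import *
rows([pose(p,.012,.074) for p in (15,12,9,6,3,0)])
p,d=read_camera('top');cv2.imwrite('pics/t3.png',p)
w=camera_params('wrist');p2,d=read_camera('wrist');cv2.imwrite('pics/w3.png',p2)
a=cv2.resize(p[175:275,270:390],(600,500),interpolation=cv2.INTER_CUBIC)
cv2.imwrite('pics/t3c.png',a)
E
```

```text
t 4.575 F [ 4.2 -2.4 -2.1] [ 0.5533 -0.0713  0.2606] [-0.22  0.13  1.76 -0.    1.25 -0.6 ]
0.003 -0.0009 0.0006 | 0.002 0.002 0.07
0.0048 -0.0014 0.0006 | 0.003 0.002 0.122
0.0067 -0.0017 0.0006 | 0.003 0.002 0.174
0.0086 -0.002 0.0006 | 0.003 0.002 0.227
0.0104 -0.0021 0.0006 | 0.003 0.002 0.279
0.0123 -0.0022 0.0006 | 0.003 0.002 0.331
```

View pics/w3.png

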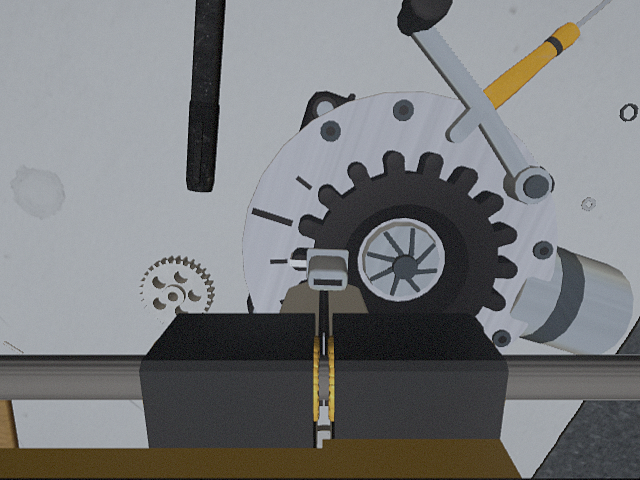

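The tab is at (327,270) with the fingertips behind it. The mark is at about (297,264), close to the first short line at (279,261), and the long line runs from (253,209) to (291,223). That means about 20° is left.

```bash
cat >> h.py <<'E'
def ang(w,pts):
    for n,u,v,z in pts:
        P=ray(w,u,v,z);g=R.from_euler('z',-YAW).apply(P-[*C,0])*1000;print(n,P.round(4),g.round(1),np.hypot(*g[:2]).round(1),'ang',np.degrees(np.arctan2(-g[1],-g[0])).round(1))
E
python3 - <<'E'
from h import *
w=camera_params('wrist')
ang(w,[('mark',297,264,.067),('line1',279,261,.054),('lineout',253,209,.054),('linein',291,223,.054),('line-1',304,183,.054),('tabtop',326,270,.089),('flL',243,240,.054),('flT',403,92,.054),('pivot',536,186,.07),('hub',402,260,.06)])
E
```

```text
mark [ 0.5375 -0.0633  0.067 ] [-43.2 -14.1  67. ] 45.5 ang 18.1
line1 [ 0.5301 -0.0694  0.054 ] [-51.  -19.9  54. ] 54.7 ang 21.3
lineout [ 0.5106 -0.0506  0.054 ] [-69.5  -0.1  54. ] 69.5 ang 0.1
linein [ 0.5288 -0.0503  0.054 ] [-51.3  -0.7  54. ] 51.3 ang 0.8
line-1 [ 0.5277 -0.0311  0.054 ] [-51.4  18.5  54. ] 54.6 ang -19.8
tabtop [ 0.5472 -0.0541  0.089 ] [-33.1  -5.4  89. ] 33.5 ang 9.3
flL [ 0.5111 -0.066   0.054 ] [-69.7 -15.5  54. ] 71.4 ang 12.6
flT [0.5526 0.0201 0.054 ] [-24.   68.4  54. ] 72.5 ang -70.7
pivot [0.6158 0.0051 0.07  ] [38.4 50.3 70. ] 63.3 ang -127.3
hub [ 0.5814 -0.0462  0.06  ] [ 1.4  0.7 60. ] 1.6 ang -153.4
```

Emit:
{"op": "carry_out", "data": {"targets": [{"hand": 0,"x": 0.0024,"y": -0.0009,"z": 0,"ax": 0,"ay": 0,"az": 0.07},{"hand": 0,"x": 0.0042,"y": -0.0014,"z": 0,"ax": 0,"ay": 0,"az": 0.122},{"hand": 0,"x": 0.0061,"y": -0.0017,"z": 0,"ax": 0,"ay": 0,"az": 0.174},{"hand": 0,"x": 0.008,"y": -0.002,"z": 0,"ax": 0,"ay": 0,"az": 0.227},{"hand": 0,"x": 0.0092,"y": -0.0021,"z": 0,"ax": 0,"ay": 0,"az": 0.262},{"hand": 0,"x": 0.0092,"y": -0.0021,"z": 0,"ax": 0,"ay": 0,"az": 0.262}]}}

```text
t: 5.42
tool_pos: [0.5477, -0.0635, 0.2603]
orientation: [2.08, 2.353, 0.001]
force: [2.5, -3.7, 2.8]
opening: 0.0003
gripper_force: 1.9
```

```bash
python3 - <<'E'
from h import *
rows([pose(p,.012,.074) for p in (4,2,0)])
w=camera_params('wrist');p2,d=read_camera('wrist');cv2.imwrite('pics/w4.png',p2)
print(proj(w,[[*ray(w,0,0,.06)]]))
u=proj(w,[[.53,-.05,.054]])[0].astype(int);print(u)
x0,y0=u-[60,60];cv2.imwrite('pics/w4c.png',cv2.resize(p2[y0:y0+120,x0:x0+160],None,fx=5,fy=5,interpolation=cv2.INTER_CUBIC));print(x0,y0)
E
```

```text
t 5.425 F [ 2.5 -3.7  2.8] [ 0.5477 -0.0635  0.2603] [-0.21  0.12  1.77 -0.    1.25 -0.33]
0.0005 0.0 0.0003 | 0.001 0.001 0.003
0.0017 -0.0004 0.0003 | 0.001 0.001 0.038
0.0029 -0.0007 0.0003 | 0.001 0.001 0.073
[[5.68434189e-14 2.84217094e-14]]
[289 250]
229 190
```

View pics/w4c.png

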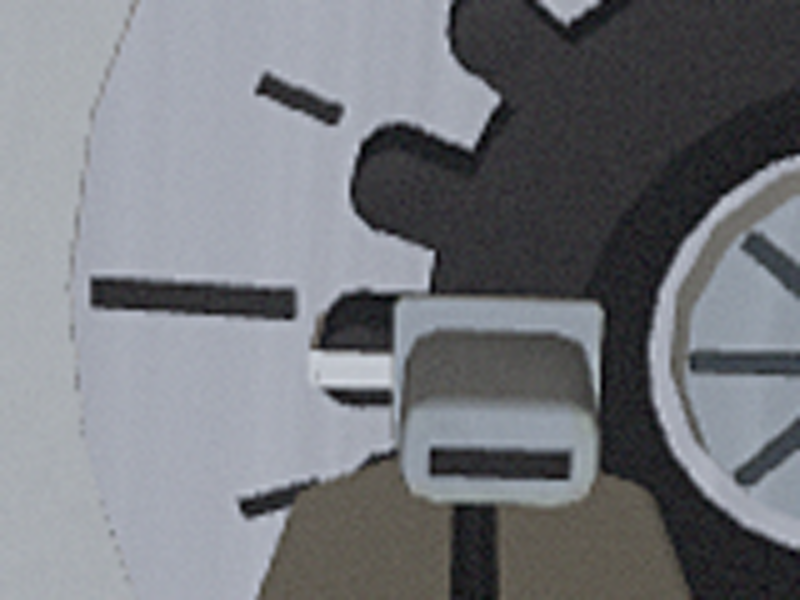

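The mark's outer end is at crop (315,370) and the long line runs from (92,292) to (297,304), so a few degrees remain.

```bash
python3 - <<'E'
from h import *
w=camera_params('wrist');f=lambda u,v:(229+(u-2)/5,190+(v-2)/5)
ang(w,[('mark',*f(320,370),.067),('markin',*f(385,370),.067),('lo',*f(92,292),.054),('li',*f(297,304),.054),('l-1',*f(265,85),.054),('l-1i',*f(340,115),.054),('tab',*f(500,462),.089)])
# where the mark should be at 0 and +-2 deg
for a in(-2,0,2,4,6):
    P,_=pose(a,0,.067-.186,r=.047);print(a,proj(w,[P])[0])
E
```

```text
mark [ 0.5325 -0.0516  0.067 ] [-47.7  -2.3  67. ] 47.8 ang 2.7
markin [ 0.5381 -0.051   0.067 ] [-42.1  -1.9  67. ] 42.1 ang 2.5
lo [ 0.5103 -0.0511  0.054 ] [-69.8  -0.6  54. ] 69.8 ang 0.5
li [ 0.5292 -0.0499  0.054 ] [-50.9  -0.4  54. ] 50.9 ang 0.4
l-1 [ 0.5243 -0.0298  0.054 ] [-54.8  20.   54. ] 58.3 ang -20.0
l-1i [ 0.5313 -0.0317  0.054 ] [-47.9  17.7  54. ] 51.0 ang -20.3
tab [ 0.5477 -0.0499  0.089 ] [-32.4  -1.3  89. ] 32.4 ang 2.2
-2 [294.78716962 255.15779188]
0 [294.51677569 258.76481196]
2 [294.37943072 262.36396078]
4 [294.37437318 265.95087283]
6 [294.50068519 269.52125869]
```

Emit:
{"op": "carry_out", "data": {"targets": [{"hand": 0,"x": 0.0007,"y": -0.0002,"z": 0,"ax": 0,"ay": 0,"az": 0.02},{"hand": 0,"x": 0.0013,"y": -0.0003,"z": 0,"ax": 0,"ay": 0,"az": 0.04},{"hand": 0,"x": 0.0013,"y": -0.0003,"z": 0,"ax": 0,"ay": 0,"az": 0.04},{"hand": 0,"x": -0.008,"y": -0.0003,"z": 0,"ax": 0,"ay": 0,"az": 0.04},{"hand": 0,"x": -0.018,"y": -0.0003,"z": -0.001,"ax": 0,"ay": 0,"az": 0.04},{"hand": 0,"x": -0.018,"y": -0.0003,"z": -0.03,"ax": 0,"ay": 0,"az": 0.04},{"hand": 0,"x": -0.018,"y": -0.0003,"z": -0.06,"ax": 0,"ay": 0,"az": 0.04},{"hand": 0,"x": -0.018,"y": -0.0003,"z": -0.06,"ax": 0,"ay": 0,"az": 0.04}]}}

```text
t: 6.48
tool_pos: [0.5503, -0.0818, 0.3222]
orientation: [2.126, 2.308, 0.004]
force: [0.2, 0.3, 0.8]
opening: 0.0006
gripper_force: 0.0
```

```bash
python3 - <<'E'
from h import *
w=camera_params('wrist');p2,d=read_camera('wrist');cv2.imwrite('pics/w5.png',p2)
u=proj(w,[[.545,-.05,.06]])[0].astype(int);x0,y0=u-[80,60];print(x0,y0)
cv2.imwrite('pics/w5c.png',cv2.resize(p2[y0:y0+120,x0:x0+160],None,fx=5,fy=5,interpolation=cv2.INTER_CUBIC))
for a in(-4,-2,0,2,4):
    P,_=pose(a,0,.067-.186,r=.047);print(a,(proj(w,[P])[0]-[x0,y0])*5+2)
# lever: home and open knob pose, push direction
pv=np.array([38,50.])/1000;kh=np.array([-44,64.])/1000;v=kh-pv
def kn(a,d,z): # lever angle a, pusher offset d outwards
    c,s=np.cos(-a),np.sin(-a);r=np.array([c*v[0]-s*v[1],s*v[0]+c*v[1]]);n=np.array([r[1],-r[0]])/np.linalg.norm(r) # outward = clockwise
    k=pv+r;return world(k+d*n,z,np.degrees(np.arctan2(n[1],n[0])))
print(kn(.4,0,0),kn(0,0,0))
rows([kn(.4,.03,.13),kn(.4,.03,.074)])
E
```

```text
237 135
-4 [300.11206955 271.79880871]
-2 [299.15351023 286.25301902]
0 [298.70501509 300.68773951]
2 [298.76438846 315.08536187]
4 [299.3288241  329.42851275]
(array([0.54322556, 0.04610556, 0.186     ]), np.float64(1.0516951007935196)) (array([0.53285632, 0.01472093, 0.186     ]), np.float64(1.4516951007935197))
t 6.525 F [ 0.6 -0.3 -0.7] [ 0.5497 -0.0816  0.3203] [-0.24  0.07  1.71  0.    1.36 -0.32]
0.1526 0.0209 0.0043 | 0.002 -0.0 0.601
0.1526 0.0208 0.0603 | 0.002 -0.0 0.601
```

View pics/w5c.png

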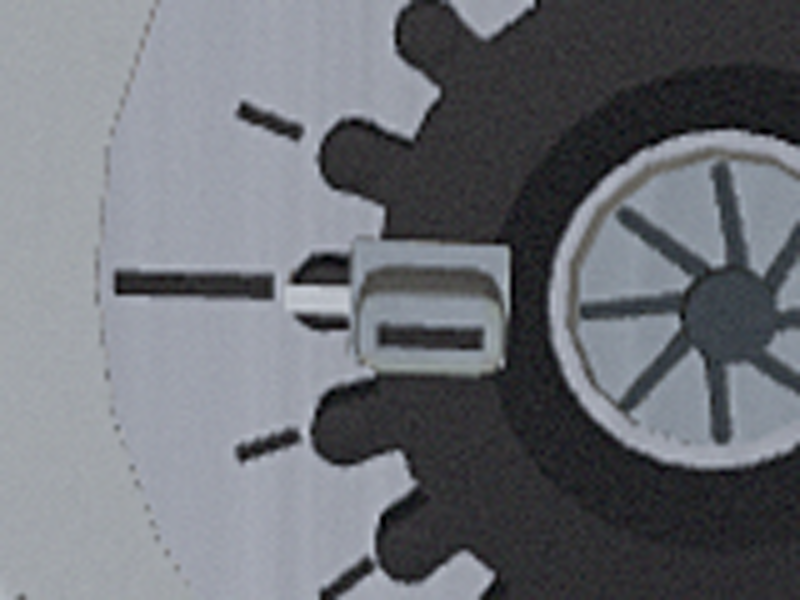

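The mark is at crop (300,299), within 1° of the long line from (115,283) to (272,286). Next is the lever.

Emit:
{"op": "carry_out", "data": {"targets": [{"hand": 0,"x": 0.038,"y": 0.005,"z": 0,"ax": 0,"ay": 0,"az": 0.15},{"hand": 0,"x": 0.076,"y": 0.01,"z": 0,"ax": 0,"ay": 0,"az": 0.3},{"hand": 0,"x": 0.115,"y": 0.016,"z": 0.002,"ax": 0,"ay": 0,"az": 0.45},{"hand": 0,"x": 0.1526,"y": 0.0209,"z": 0.004,"ax": 0,"ay": 0,"az": 0.6},{"hand": 0,"x": 0.1526,"y": 0.0209,"z": 0.015,"ax": 0,"ay": 0,"az": 0.6},{"hand": 0,"x": 0.1526,"y": 0.0209,"z": 0.035,"ax": 0,"ay": 0,"az": 0.6},{"hand": 0,"x": 0.1526,"y": 0.0209,"z": 0.06,"ax": 0,"ay": 0,"az": 0.6},{"hand": 0,"x": 0.1526,"y": 0.0209,"z": 0.06,"ax": 0,"ay": 0,"az": 0.6}]}}

```text
t: 7.52
tool_pos: [0.5559, 0.0713, 0.2555]
orientation: [-2.714, -1.577, 0.01]
force: [-0.9, -0.1, 0.5]
opening: 0.0004
gripper_force: 0.0
```

```bash
cat >> h.py <<'E'
pv=np.array([38,50.])/1000;kh=np.array([-44,64.])/1000;v=kh-pv
def kn(a,d,z):
    c,s=np.cos(-a),np.sin(-a);r=np.array([c*v[0]-s*v[1],s*v[0]+c*v[1]]);n=np.array([r[1],-r[0]])/np.linalg.norm(r)
    n=-n if n[1]<0 else n
    return world(pv+r+d*n,z,np.degrees(np.arctan2(n[1],n[0])))
E
python3 - <<'E'
from h import *
rows([kn(.4,.022,.074)]+[kn(a,.015,.074) for a in(.4,.35,.3,.25,.2,.15,.1,.05,0)])
E
```

```text
t 7.525 F [-0.9 -0.1  0.5] [0.5559 0.0713 0.2555] [ 0.04  0.15  1.75 -0.    1.25  0.55]
-0.0062 0.0015 -0.0045 | -0.006 0.004 0.001
-0.0132 0.0015 -0.0045 | -0.006 0.004 0.001
-0.0174 0.0008 -0.0045 | -0.006 0.004 -0.049
-0.0216 0.0004 -0.0044 | -0.006 0.004 -0.099
-0.0258 0.0002 -0.0044 | -0.006 0.003 -0.149
-0.03 0.0001 -0.0044 | -0.006 0.003 -0.199
-0.0343 0.0003 -0.0044 | -0.006 0.003 -0.249
-0.0385 0.0007 -0.0044 | -0.006 0.003 -0.299
-0.0427 0.0014 -0.0044 | -0.006 0.003 -0.349
-0.0468 0.0022 -0.0044 | -0.007 0.003 -0.399
```

Emit:
{"op": "carry_out", "data": {"targets": [{"hand": 0,"x": -0.006,"y": 0.0015,"z": -0.003,"ax": 0,"ay": 0,"az": 0},{"hand": 0,"x": -0.0132,"y": 0.0015,"z": -0.003,"ax": 0,"ay": 0,"az": 0},{"hand": 0,"x": -0.0174,"y": 0.0008,"z": -0.003,"ax": 0,"ay": 0,"az": -0.05},{"hand": 0,"x": -0.0216,"y": 0.0004,"z": -0.003,"ax": 0,"ay": 0,"az": -0.1},{"hand": 0,"x": -0.0258,"y": 0.0002,"z": -0.003,"ax": 0,"ay": 0,"az": -0.15},{"hand": 0,"x": -0.03,"y": 0.0001,"z": -0.003,"ax": 0,"ay": 0,"az": -0.2}]}}

```text
t: 8.28
tool_pos: [0.5433, 0.046, 0.2641]
orientation: [2.542, 1.843, 0.004]
force: [1.2, 2.2, -0.7]
opening: 0.0003
gripper_force: 0.6
```

```bash
python3 - <<'E'
from h import *
rows([kn(a,.015,.074) for a in(.2,.15,.1,.05,.025,0)])
E
```

```text
t 8.275 F [ 1.2  2.2 -0.7] [0.5433 0.046  0.2641] [-0.01  0.1   1.79  0.    1.25  0.31]
-0.0015 -0.0018 0.0041 | 0.003 -0.001 0.003
-0.0057 -0.0024 0.0041 | 0.003 -0.001 -0.047
-0.0099 -0.0029 0.0041 | 0.003 -0.001 -0.097
-0.0141 -0.0031 0.0041 | 0.003 -0.001 -0.147
-0.0162 -0.0031 0.0041 | 0.003 -0.001 -0.172
-0.0183 -0.0031 0.0041 | 0.003 -0.001 -0.197
```

Emit:
{"op": "carry_out", "data": {"targets": [{"hand": 0,"x": -0.004,"y": -0.001,"z": 0.002,"ax": 0,"ay": 0,"az": -0.05},{"hand": 0,"x": -0.008,"y": -0.002,"z": 0.003,"ax": 0,"ay": 0,"az": -0.1},{"hand": 0,"x": -0.012,"y": -0.0025,"z": 0.003,"ax": 0,"ay": 0,"az": -0.14},{"hand": 0,"x": -0.0135,"y": -0.003,"z": 0.003,"ax": 0,"ay": 0,"az": -0.17}]}}

```text
t: 8.78
tool_pos: [0.5364, 0.0343, 0.2611]
orientation: [2.377, 2.051, 0.004]
force: [3.0, 1.9, 1.0]
opening: 0.0005
gripper_force: 1.2
```

```bash
python3 - <<'E'
from h import *
rows([kn(a,.015,.074) for a in(.1,.05,.025,0)])
E
```

```text
t 8.775 F [3.  1.9 1. ] [0.5364 0.0343 0.2611] [-0.03  0.08  1.81  0.    1.25  0.12]
0.0034 0.0006 0.0011 | 0.003 -0.001 0.072
-0.0007 -0.0003 0.0011 | 0.003 -0.001 0.022
-0.0028 -0.0007 0.0011 | 0.003 -0.001 -0.003
-0.0049 -0.0011 0.0011 | 0.003 -0.001 -0.028
```

Now small steps, watching the force for the stop.

Emit:
{"op": "carry_out", "data": {"targets": [{"hand": 0,"x": -0.001,"y": -0.0003,"z": 0,"ax": 0,"ay": 0,"az": -0.01},{"hand": 0,"x": -0.002,"y": -0.0005,"z": 0,"ax": 0,"ay": 0,"az": -0.02},{"hand": 0,"x": -0.003,"y": -0.0007,"z": 0,"ax": 0,"ay": 0,"az": -0.03}]}}

```text
t: 9.15
tool_pos: [0.5346, 0.0318, 0.2596]
orientation: [-2.348, -2.087, 0.0]
force: [-0.3, 1.9, 1.2]
opening: 0.0003
gripper_force: 0.7
```

Emit:
{"op": "carry_out", "data": {"targets": [{"hand": 0,"x": -0.0008,"y": 0,"z": 0,"ax": 0,"ay": 0,"az": 0},{"hand": 0,"x": -0.0008,"y": 0,"z": 0,"ax": 0,"ay": 0,"az": 0}]}}

```text
t: 9.4
tool_pos: [0.5344, 0.0309, 0.2594]
orientation: [-2.348, -2.086, 0.001]
force: [0.0, 0.6, 0.2]
opening: 0.0007
gripper_force: 0.4
```

```bash
python3 - <<'E'
from h import *
rows([kn(a,.015,.074) for a in(.05,.025,0)])
w=camera_params('wrist');p,d=read_camera('wrist');cv2.imwrite('pics/w6.png',p)
E
```

```text
t 9.4 F [0.  0.6 0.2] [0.5344 0.0309 0.2594] [-0.04  0.08  1.82 -0.    1.25  0.08]
0.0029 0.0012 -0.0006 | -0.001 0.0 0.051
0.0008 0.0008 -0.0006 | -0.001 0.0 0.026
-0.0013 0.0004 -0.0006 | -0.001 0.0 0.001
```

View pics/w6.png

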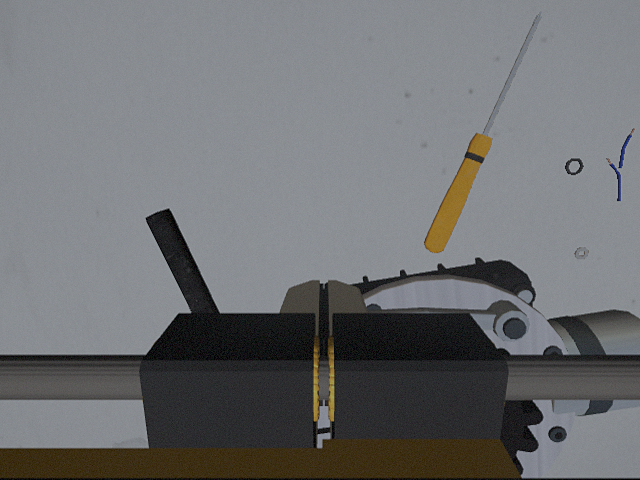

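The hand covers the lever in this picture (only the pivot at (513,327) shows). The force stays low, so the stop isn't reached yet and I'll keep going.

Emit:
{"op": "carry_out", "data": {"targets": [{"hand": 0,"x": -0.0005,"y": 0,"z": 0,"ax": 0,"ay": 0,"az": 0},{"hand": 0,"x": -0.001,"y": 0,"z": 0,"ax": 0,"ay": 0,"az": 0},{"hand": 0,"x": -0.001,"y": 0,"z": 0,"ax": 0,"ay": 0,"az": 0}]}}

```text
t: 9.82
tool_pos: [0.5343, 0.0302, 0.2594]
orientation: [-2.348, -2.086, 0.0]
force: [-2.0, 2.7, -0.7]
opening: 0.0004
gripper_force: 1.5
```

Emit:
{"op": "carry_out", "data": {"targets": [{"hand": 0,"x": -0.0005,"y": 0,"z": 0,"ax": 0,"ay": 0,"az": 0},{"hand": 0,"x": -0.001,"y": 0,"z": 0,"ax": 0,"ay": 0,"az": 0},{"hand": 0,"x": -0.001,"y": 0,"z": 0,"ax": 0,"ay": 0,"az": 0}]}}

```text
t: 10.2
tool_pos: [0.5342, 0.0297, 0.2595]
orientation: [-2.347, -2.086, -0.001]
force: [-0.9, 6.8, 0.0]
opening: 0.0003
gripper_force: 3.4
```

The force rose to 6.8 N exactly where home should be. I'll back off, rise and check.

Emit:
{"op": "carry_out", "data": {"targets": [{"hand": 0,"x": 0.005,"y": 0,"z": 0,"ax": 0,"ay": 0,"az": 0},{"hand": 0,"x": 0.02,"y": 0,"z": 0,"ax": 0,"ay": 0,"az": 0},{"hand": 0,"x": 0.022,"y": 0,"z": -0.04,"ax": 0,"ay": 0,"az": 0},{"hand": 0,"x": 0.0,"y": 0,"z": -0.09,"ax": 0,"ay": 0,"az": 0},{"hand": 0,"x": -0.055,"y": 0.015,"z": -0.11,"ax": 0,"ay": 0,"az": 0},{"hand": 0,"x": -0.115,"y": 0.03,"z": -0.12,"ax": 0,"ay": 0,"az": 0},{"hand": 0,"x": -0.14,"y": 0.04,"z": -0.12,"ax": 0,"ay": 0,"az": 0},{"hand": 0,"x": -0.14,"y": 0.04,"z": -0.12,"ax": 0,"ay": 0,"az": 0}]}}

```text
t: 11.2
tool_pos: [0.5579, -0.1161, 0.3797]
orientation: [2.351, 2.083, -0.0]
force: [0.7, 0.3, 0.3]
opening: 0.0005
gripper_force: 0.0
```

```bash
python3 - <<'E'
from h import *
rows([])
read_camera('wrist');w=camera_params('wrist');p,d=read_camera('wrist');cv2.imwrite('pics/w7.png',p)
u=proj(w,[[.58,-.035,.06]])[0].astype(int);x0,y0=np.maximum(u-[133,100],0);print(u,x0,y0)
cv2.imwrite('pics/w7c.png',cv2.resize(p[y0:y0+200,x0:x0+266],None,fx=3,fy=3,interpolation=cv2.INTER_CUBIC))
import pickle;pickle.dump((w,x0,y0),open('w7.pkl','wb'))
E
```

```text
t 11.2 F [0.7 0.3 0.3] [ 0.5579 -0.1161  0.3797] [-0.29  0.06  1.61 -0.    1.47 -0.17]
[342 110] 209 10
```

View pics/w7c.png

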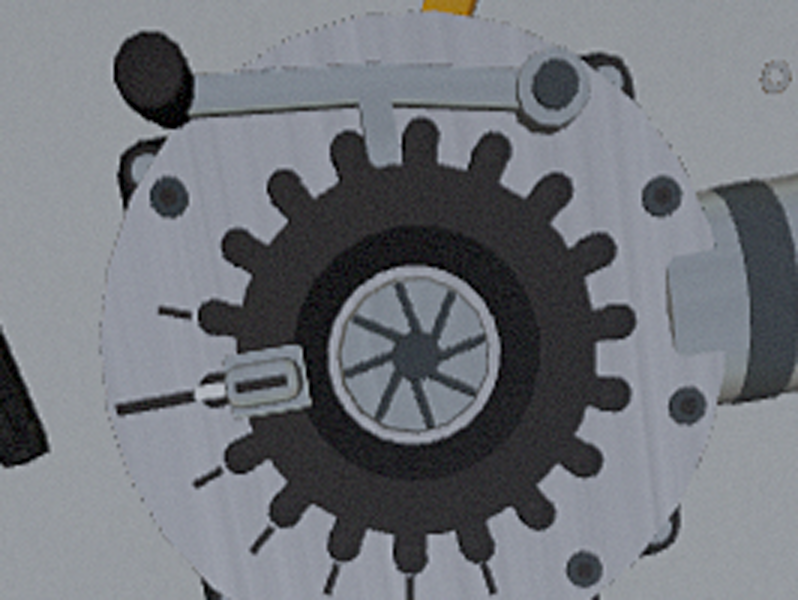

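The nose at crop (383,150) sits deep between two lobes, and the mark at (207,393) lines up with the long line. I'll check the lever angle in numbers.

```bash
python3 - <<'E'
from h import *;import pickle
w,x0,y0=pickle.load(open('w7.pkl','rb'));f=lambda u,v:(x0+(u-1)/3,y0+(v-1)/3)
ang(w,[('knob',*f(149,71),.09),('pivot',*f(555,83),.07),('lo',*f(118,408),.054),('li',*f(195,396),.054),('mark',*f(207,393),.067),('noseroot',*f(383,160),.062)])
K=ray(w,*f(149,71),.09);P=ray(w,*f(555,83),.07);d=K-P;print('lever angle',np.arctan2(14,-82)-(np.arctan2(d[1],d[0])-YAW))
E
```

```text
knob [0.5344 0.0131 0.09  ] [-42.6  62.3  90. ] 75.5 ang -55.7
pivot [0.6167 0.0047 0.07  ] [39.3 49.8 70. ] 63.5 ang -128.2
lo [ 0.5111 -0.0506  0.054 ] [-69.   -0.2  54. ] 69.0 ang 0.1
li [ 0.5296 -0.0501  0.054 ] [-50.4  -0.6  54. ] 50.5 ang 0.6
mark [ 0.534  -0.0495  0.067 ] [-46.1  -0.2  67. ] 46.1 ang 0.2
noseroot [ 0.5794 -0.0048  0.062 ] [ 1.5 42.1 62. ] 42.2 ang -92.0
lever angle -0.017651588851125943
```

```bash
python3 -c "
from plant import robot
print(robot.close_job())"
```

```text
the job is handed in; nothing more can be done
None
```

The grinder is back at its factory grind and handed in: the index mark is within about 1° of the long line, the lock lever is home between the lobes, and the grinder did not measurably move.

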